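Layer the plywood case in the jig, pressing each layer flat

ROBOT

A 7-joint arm with a two-finger parallel gripper is mounted at the origin on the work surface. World frame = base frame: x ahead of the robot, y to its left, z up, the work surface at z = 0. Lengths are in m, angles in rad, forces in N, time in s.
With the tool pointing down it reaches from about 0.4 to 0.875 m from the base axis. Payload 19.3 kg.
Tool frame: the origin (TCP) lies midway between the tips of the shut fingers; the grasp point (between the pads) lies 19 mm behind it (bot.tcp_to_grasp is the distance from the TCP to the grasp point, in m); z points along the fingers, y is the direction in which the jaws open and shut (so a half turn about z gives the same grasp; the last joint's range is limited). The gripper opens to 85 mm and grips with 20 to 120 N. Pads are 22 mm wide; open, the fingers measure 114 mm over their backs; the gripper's body (76 mm by 85 mm) begins 54 mm behind the grasp point. The pads swing forward as they close: fully open they stand 13 mm farther back than shut.
Start: joints at [-1.394, 0.521, -0.036, 1.599, 0.021, 1.021, -0.113], TCP at [0.153, 0.606, 0.231] pointing down, gripper open.
Joint ranges: [-2.91, 2.91], [-0.3, 2.13], [-1.5, 1.42], [0.17, 2.43], [-1.26, 4.41], [0.16, 1.93], [-2.52, 2.52]. Speed limits (rad/s): [1.89, 1.89, 2.39, 2.39, 3.01, 3.01, 3.01].

INTERFACE

Orientations are given as [roll, pitch, yaw] about the fixed x, y, z axes, in that order (R = Rz(yaw) Ry(pitch) Rx(roll)).
In Python, from workcell import bot gives the robot as it stands. The module is installed in compiled form; this text tells all that it offers.
- The arm moves only by the tool drive_tool, never from a script. Its argument "series" is a list of rows, each a list of 5 numbers: the opening in per cent of the stroke, from 0 (shut) to 100 (fully open), then the shift along the world's x, y, z in m, then the turn about the world's z in rad. A call has 1 to 12 rows; each row shifts and turns the pose as measured when the row begins; what a row does not reach is not made up. A row lasts 1/10 s, in which the tool goes at most 50 mm and 8.59 degrees, less where a joint would pass 70% of its speed; a pose out of reach is approached as far as the arm can. A call with a gripper value outside its range is refused whole. The fingers move at their own pace and stop on an object; "newtons" is the grip in N (left out, the last holds). Time passes only in rows, so rows that do not move let the fingers close. It gives the time, the measured TCP pose, the force and the opening at its end, in the units of the state.
- bot.observe(): the state, without advancing time (a new reading comes with each control period).
- bot.grab_frame(name): name is "scene" or "top" or "wrist"; returns the picture (384x512x3 uint8, red, green, blue); there is no depth.
- bot.camera_info(name): a dict with "fx", "fy", "cx", "cy" (pixels), "k1" (the pictures are not rectified: a ray, as slopes to the right and down, at radius r is drawn at 1 + k1 r^2 times it, then the intrinsics apply), "cam_to_world" (4x4, takes a point from camera to world coordinates). Camera axes: x right, y down, z forward; pixel columns grow to the right and rows downward; lengths in m; the calibration is good to about 2 mm. A picture is of the moment at which its call begins: read the wrist's pose just before it. camera_info takes no time and is no camera call; for the wrist camera it gives the pose at the moment of the call.
- bot.job_done(): hands the job in, once; it reports no verdict.
Trained networks look in the newest picture that a camera, given by its name, has taken for a name from the list of things; names that differ only in an ending like _2 or _b are one class to them, and where a whole thing is asked for, a point or a joint stands for the part that bears it (a point fixed in the world has none). Each returns a list of dicts, best first, with "conf" (0 to 1); they miss things now and then, are a little off and sometimes report something else, mostly with a low value. They report only what shows in the picture. A call takes as long as a camera call. They do not tell look-alikes from the thing itself.
- bot.masks_of(camera, target): "mask" (384x512 bool, what is visible of it) and "point" ([column, row] in pixels, amid what is visible of it).
The state is a dict: "clock": time; "qpos": joint angles; "qd": joint speeds; "joint_efforts": joint torques, N m; "position": TCP position; "tool_rot": TCP orientation; "force": force on the tool from outside, world axes, zero at the start; "moment": the same for the moment, N m; "grip_width": finger opening in m.
Only numpy, scipy, OpenCV 4.12 (cv2) and the standard library are available. Lean on these libraries where they do the work, as an engineer would, in place of code of your own. Each camera call takes 0.05 s, during which the arm holds its last target.

TASK

Finish the layered plywood case in the corner jig, where its solid base plate already lies: add the open frame, then the slotted cover on top. Set each one down lying flat (do not drop it), let go, and then press it down firmly with the fingers to feel that it lies flat before fetching the next. Leave the spare solid plate on the rack, and the plywood column, glue bottle and mug where they stand.

Things in the scene. Friction and masses are not known exactly. Their poses are not given: they have to be found in the camera images.
- base_plate: solid birch plywood plate 140 x 60 x 16 mm (along its x, y, z), origin at the centre of its underside; loose, already lying flat in the jig; about 90 g
- spare_plate: birch plywood plate 140 x 60 x 16 mm (along its x, y, z), origin at the centre of its underside, z up through its thickness; solid, without any opening; a spare, not needed: leave alone. Starts in one of the three places on the sloping rack, lying on the 30 degree slope with its length (x axis) pointing up the slope; about 90 g
- frame_plate: birch plywood plate 140 x 60 x 16 mm (along its x, y, z), origin at the centre of its underside, z up through its thickness; an open frame with a central window 96 x 32 mm, so its long rails are 14 mm wide and its end bars 22 mm. Starts in one of the three places on the sloping rack, lying on the 30 degree slope with its length (x axis) pointing up the slope; about 55 g
- cover_plate: birch plywood plate 140 x 60 x 16 mm (along its x, y, z), origin at the centre of its underside, z up through its thickness; closed but for one central slot 70 x 12 mm along its length. Starts in one of the three places on the sloping rack, lying on the 30 degree slope with its length (x axis) pointing up the slope; about 80 g
- rack: fixed grey rack on the other side from the jig (left or right). Face 320 mm wide (y), 170 mm up the slope, rising at 30 degrees along +x, away from the robot. Origin on the table below the face's middle, where the face is 75 mm high. Three places at y = -110, 0, 110 mm (give or take 6); plates (centres at x = 0) rest on a foot ledge rising 10 mm from the face
- jig: fixed white board 200 x 110 x 10 mm with four grey corner angles; origin at the centre of its underside, x along its length. Plates lie on it between the angles, length along x either way round, with 4 mm play on every side. Angles stand 36 mm above the board (the full stack is 48 mm high), 6 mm thick; the middle 96 mm of each long side is open for fingers
- column: loose upright plywood post 36 x 45 mm, 332 mm high, on a 110 x 90 mm foot, origin at the centre of its underside; stands between rack and jig, far from the robot; leave alone
- glue: white bottle, 54 mm across, 150 mm high, origin at the centre of its underside, beside the jig; leave alone
- mug: white mug, 76 mm across, 90 mm high, handle on its +y side, origin at the centre of its underside, between jig and robot; leave alone
Mind the look-alikes: they are no part of the job. Leave any purple look-alike of the frame_plate alone. Leave any black look-alike of the cover_plate alone.

How it is judged:
By the outcome, as a careful person would: the job done as asked, in the order asked, and still so for the second after the job is handed in, with the robot touching nothing.
It also fails if it takes over 69 s, if anything falls off the work surface, if the arm or the gripper's body presses on something with over 40 N, if the wrist force passes 120 N, or if a joint passes its speed limit or range.

## Working session

There is one attempt and no reset: what is moved stays moved. The work goes in short steps, Python scripts to look and compute and a tool call to move; the robot and the scene stay as the last step left them, time stands still between calls to the robot, and variables do not carry over. Pictures are saved under pics/ and viewed, and the job is handed in when it is done.

Besides the shell and the picture viewer there is one more tool, called after "Request:" as name(argument=value, ...), one argument or row to a line, values as JSON. drive_tool: Moves the arm, as the interface text tells. Its arguments: {"type":"object","properties":{"series":{"type":"array","items":{"type":"array","items":{"type":"number"}}},"newtons":{"type":"number"}},"required":["series"]}

```bash
mkdir -p pics
cat > h.py <<'E'
import numpy as np, cv2
from workcell import bot
def save(n,cam):
    im=bot.grab_frame(cam); cv2.imwrite(f'pics/{n}.png',im[:,:,::-1]); return im
E
python3 - <<'E'
from h import *
s=bot.observe()
print({k:np.round(v,3) for k,v in s.items()})
for c in ['scene','top','wrist']:
    save('a_'+c,c); i=bot.camera_info(c); print(c,{k:np.round(v,3) for k,v in i.items()})
print(bot.tcp_to_grasp)
E
```

```text
{'clock': np.float64(0.0), 'qpos': array([-1.394,  0.522, -0.036,  1.6  ,  0.021,  1.021, -0.113]), 'qd': array([ 0.   ,  0.001,  0.   ,  0.001, -0.   ,  0.002, -0.   ]), 'joint_efforts': array([ 1.0000e-03, -9.2714e+01,  1.9800e+00, -3.6992e+01,  1.8000e-02,
        9.0000e-03,  0.0000e+00]), 'position': array([0.153, 0.606, 0.231]), 'tool_rot': array([-3.14 ,  0.   ,  2.895]), 'force': array([ 0.293, -0.154,  0.015]), 'moment': array([ 0.007, -0.016,  0.002]), 'grip_width': np.float64(0.085)}
scene {'fx': np.float64(359.311), 'fy': np.float64(359.311), 'cx': np.float64(250.83), 'cy': np.float64(186.843), 'k1': np.float64(0.025), 'cam_to_world': array([[-0.146,  0.698, -0.701,  1.257],
       [ 0.989,  0.099, -0.108,  0.11 ],
       [-0.007, -0.709, -0.705,  0.794],
       [ 0.   ,  0.   ,  0.   ,  1.   ]])}
top {'fx': np.float64(487.026), 'fy': np.float64(487.026), 'cx': np.float64(248.937), 'cy': np.float64(191.435), 'k1': np.float64(-0.163), 'cam_to_world': array([[-0.028, -0.983,  0.184,  0.307],
       [-1.   ,  0.026, -0.015,  0.017],
       [ 0.01 , -0.184, -0.983,  1.253],
       [ 0.   ,  0.   ,  0.   ,  1.   ]])}
wrist {'fx': np.float64(344.579), 'fy': np.float64(344.579), 'cx': np.float64(260.662), 'cy': np.float64(191.486), 'k1': np.float64(-0.028), 'cam_to_world': array([[ 0.244,  0.928,  0.281,  0.081],
       [ 0.97 , -0.234, -0.072,  0.624],
       [-0.001,  0.29 , -0.957,  0.373],
       [ 0.   ,  0.   ,  0.   ,  1.   ]])}
0.0187
```

View pics/a_scene.png

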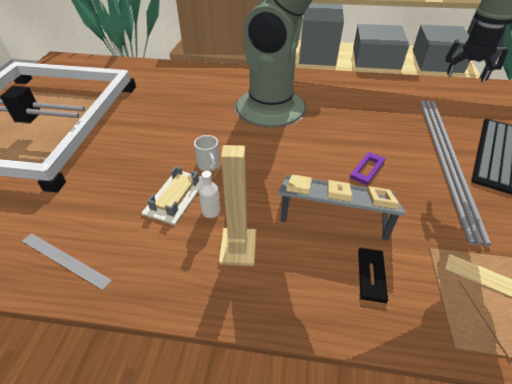

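View pics/a_top.png

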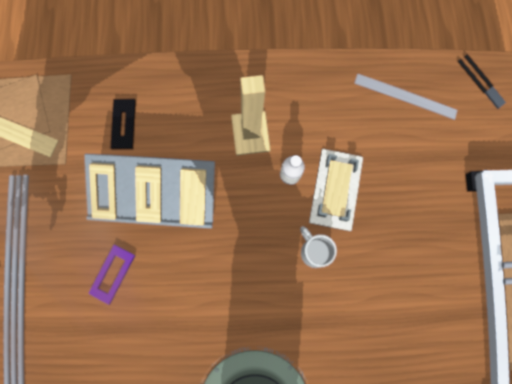

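View pics/a_wrist.png

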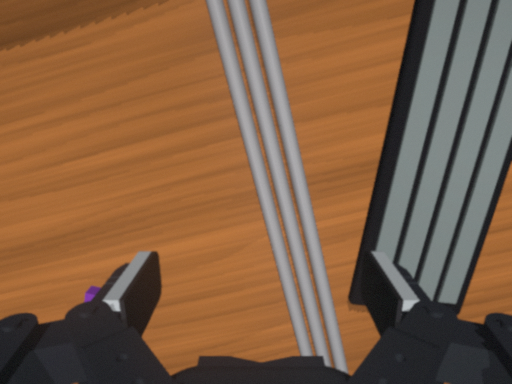

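The top view shows the rack at left. Its plates are the frame at (102,192), the cover at (148,194) and the spare at (193,196). The jig is at (337,188), the column at (252,120), the bottle at (291,168) and the mug at (319,250). The purple and black look-alikes are lying on the table.

```bash
cat >> h.py <<'E'
from scipy.optimize import minimize, least_squares
def proj(info,P):
    T=np.array(info['cam_to_world']);p=(np.asarray(P)-T[:3,3])@T[:3,:3]
    s=p[:,:2]/p[:,2:3]; r2=(s**2).sum(1,keepdims=True); s=s*(1+info['k1']*r2)
    return s*[info['fx'],info['fy']]+[info['cx'],info['cy']]
def ray(info,uv):
    K=np.array([[info['fx'],0,info['cx']],[0,info['fy'],info['cy']],[0,0,1.]])
    s=cv2.undistortPoints(np.float64(uv).reshape(-1,1,2),K,np.array([info['k1'],0,0,0.])).reshape(-1,2)
    T=np.array(info['cam_to_world']); d=np.c_[s,np.ones(len(s))]@T[:3,:3].T
    return T[:3,3],d
def onz(info,uv,z):
    o,d=ray(info,uv); return o+d*((z-o[2])/d[:,2])[:,None]
def rz(a): c,s=np.cos(a),np.sin(a); return np.array([[c,-s,0],[s,c,0],[0,0,1]])
def ry(a): c,s=np.cos(a),np.sin(a); return np.array([[c,0,s],[0,1,0],[-s,0,c]])
def box(x0,x1,y0,y1,z0,z1): return np.array([[x,y,z] for x in(x0,x1) for y in(y0,y1) for z in(z0,z1)])
def fit(info,mask,pts_of,p0,step):
    """fit silhouette (convex hull of pts) to mask by soft IoU"""
    m=cv2.resize(mask.astype(np.uint8),None,fx=4,fy=4,interpolation=cv2.INTER_NEAREST)
    def cost(p):
        q=proj(info,pts_of(p)); h=cv2.convexHull(np.float32(q*4+1.5)); im=np.zeros_like(m)
        cv2.fillConvexPoly(im,np.int32(np.round(h*16)),1,shift=4)
        return 1-(im&m).sum()/max(1,(im|m).sum())
    p0=np.array(p0,float); S=np.vstack([p0]+[p0+np.eye(len(p0))[i]*step[i] for i in range(len(p0))])
    r=minimize(cost,p0,method='Nelder-Mead',options=dict(initial_simplex=S,maxiter=300,xatol=1e-4,fatol=1e-5))
    return r.x,r.fun
E
python3 - <<'E'
from h import *
im=save('b_top','top'); i=bot.camera_info('top'); vis=im[:,:,::-1].copy()
import pickle; D={}
for n in ['rack','jig','base_plate','frame_plate','cover_plate','spare_plate','column','glue','mug']:
    for r in bot.masks_of('top',n)[:3]:
        print(n,round(r['conf'],2),np.round(r['point']),r['mask'].sum(),np.round(onz(i,[r['point']],0.0),3)[0])
        D.setdefault(n,[]).append(r)
        c,_=cv2.findContours(r['mask'].astype(np.uint8),0,1); cv2.drawContours(vis,c,-1,(0,0,255),1)
pickle.dump(D,open('D.pkl','wb'))
cv2.imwrite('pics/b_vis.png',vis); print(bot.observe()['clock'])
E
```

```text
rack 0.96 [148. 186.] 4646 [0.562 0.266 0.   ]
jig 0.62 [325. 189.] 1876 [ 0.542 -0.202  0.   ]
base_plate 0.97 [337. 189.] 1371 [ 0.543 -0.235  0.   ]
frame_plate 0.82 [ 95. 190.] 1089 [0.555 0.407 0.   ]
frame_plate 0.73 [294. 168.] 511 [ 0.6   -0.122  0.   ]
cover_plate 0.97 [123. 124.] 1126 [0.736 0.336 0.   ]
cover_plate 0.66 [144. 193.] 1353 [0.545 0.274 0.   ]
spare_plate 0.6 [192. 199.] 1388 [0.526 0.149 0.   ]
column 0.56 [249. 119.] 2198 [ 0.74  -0.008  0.   ]
glue 0.97 [292. 169.] 500 [ 0.6   -0.116  0.   ]
mug 0.93 [317. 250.] 969 [ 0.383 -0.173  0.   ]
0.65
```

View pics/b_vis.png

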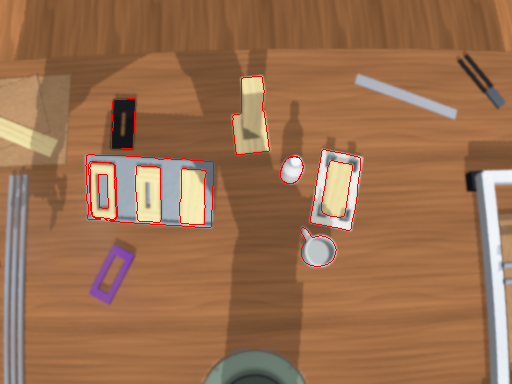

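```bash
cat >> h.py <<'E'
A30=-np.pi/6
def rackpts(p):  # face slab
    L=box(-.085,.085,-.16,.16,-.012,0)@ry(A30).T+[0,0,.075]
    return L@rz(p[2]).T+[p[0],p[1],0]
def platerack(p,rk): # p: u along slope, v across
    L=box(-.07+p[0],.07+p[0],p[1]-.03,p[1]+.03,0,.016)@rz(p[2]).T@ry(A30).T+[0,0,.075]
    return L@rz(rk[2]).T+[rk[0],rk[1],0]
def flat(p,lx,ly,z0,z1): return box(-lx/2,lx/2,-ly/2,ly/2,z0,z1)@rz(p[2]).T+[p[0],p[1],0]
def jigpts(p):
    return np.vstack([flat(p,.2,.11,0,.01),flat(p,.16,.08,.01,.046)])
def filled(m):
    c,_=cv2.findContours(m.astype(np.uint8),0,1); o=np.zeros(m.shape,np.uint8); cv2.drawContours(o,[max(c,key=cv2.contourArea)],-1,1,-1); return o
E
python3 - <<'E'
from h import *
import pickle; D=pickle.load(open('D.pkl','rb')); i=bot.camera_info('top')
rk,f=fit(i,filled(D['rack'][0]['mask']),rackpts,[.54,.25,0.05],[.02,.02,.05]); print('rack',np.round(rk,4),f)
for n,k,v in [('frame_plate',0,.11),('cover_plate',1,0),('spare_plate',0,-.11)]:
    p,f=fit(i,filled(D[n][k]['mask']),lambda p:platerack(p,rk),[0,v,0],[.01,.01,.05])
    P=platerack(p,rk); print(n,np.round(p,4),f,'centre',np.round(P.mean(0),4))
p,f=fit(i,filled(D['base_plate'][0]['mask']),lambda p:flat(p,.14,.06,.01,.026),[.54,-.235,-.15],[.02,.02,.05]);print('base',np.round(p,4),f)
p,f=fit(i,filled(D['jig'][0]['mask']|D['base_plate'][0]['mask']),jigpts,[.54,-.235,-.15],[.02,.02,.05]);print('jig',np.round(p,4),f)
p,f=fit(i,D['glue'][0]['mask'],lambda p:np.vstack([[p[0]+.027*np.cos(a),p[1]+.027*np.sin(a),z] for a in np.arange(0,6.3,.3) for z in(0,.1)]+[[p[0],p[1],.15]]),[.58,-.115],[.02,.02]);print('glue',np.round(p,4),f)
p,f=fit(i,filled(D['mug'][0]['mask']),lambda p:np.vstack([[p[0]+.038*np.cos(a),p[1]+.038*np.sin(a),z] for a in np.arange(0,6.3,.3) for z in(0,.09)]),[.38,-.17],[.02,.02]);print('mug',np.round(p,4),f)
for uv in [(241,154),(270,151)]: print('column foot', onz(i,[uv],0))
print('column top',onz(i,[(243,78),(262,76),(264,106),(245,108)],.332))
E
```

```text
rack [ 0.5336  0.2495 -0.0925] 0.19302563353538305
frame_plate [-0.0012  0.1135  0.0027] 0.043983473919779636 centre [0.5388 0.3629 0.0812]
cover_plate [-0.0034 -0.002   0.0287] 0.03727401554515397 centre [0.5265 0.248  0.0803]
spare_plate [-0.0019 -0.112  -0.0057] 0.05504904290714252 centre [0.5171 0.1385 0.0807]
base [ 0.5403 -0.2288 -0.2263] 0.06347050568156098
jig [ 0.5406 -0.2304 -0.2126] 0.027117132833246127
glue [ 0.584  -0.1089] 0.10453781512605043
mug [ 0.3781 -0.1666] 0.1337705729488925
column foot [[0.64313312 0.01684335 0.        ]]
column foot [[ 0.64947409 -0.06059912  0.        ]]
column top [[ 0.71389574  0.00909087  0.332     ]
 [ 0.71741974 -0.02966762  0.332     ]
 [ 0.65234715 -0.03142028  0.332     ]
 [ 0.64899439  0.0067082   0.332     ]]
```

Request:
drive_tool(
  series=[
    [100, 0.037, -0.025, 0, 0.02],
    [100, 0.037, -0.025, 0, 0.02],
    [100, 0.037, -0.025, 0, 0.02],
    [100, 0.037, -0.025, 0, 0.02],
    [100, 0.037, -0.025, 0, 0.02],
    [100, 0.037, -0.025, 0, 0.02],
    [100, 0.037, -0.025, 0, 0.02],
    [100, 0.037, -0.025, 0, 0.01],
    [100, 0.037, -0.025, 0, 0],
    [100, 0.037, -0.025, 0, 0],
    [100, 0, 0, 0, 0],
  ],
  newtons=25,
)

```text
clock: 1.75
position: [0.5333, 0.3435, 0.2319]
tool_rot: [3.141, 0.0, 3.056]
force: [-0.9, 0.0, -0.7]
grip_width: 0.0853
```

Run:
```python
from h import *
s=bot.observe(); print(s['clock'],s['position'],s['tool_rot'])
save('c_wrist','wrist')
```

```text
1.75 [0.53328783 0.34346757 0.23186641] [3.14064742e+00 4.52735353e-04 3.05593283e+00]
```

View pics/c_wrist.png

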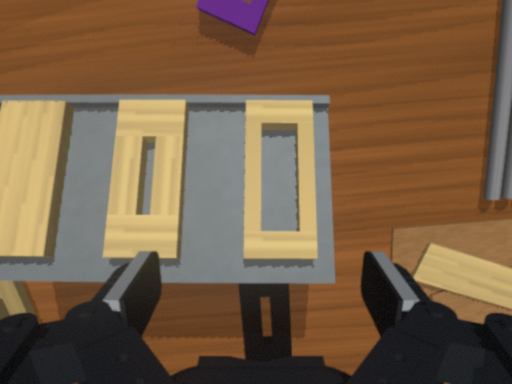

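```bash
cat >> h.py <<'E'
def tplate(p,z=None): # centre x,y,yaw ; centre of plate body
    z=.075+.008*np.cos(A30) if z is None else z
    return box(-.07,.07,-.03,.03,-.008,.008)@ry(A30).T@rz(p[2]).T+[p[0],p[1],z]
E
python3 - <<'E'
from h import *
im=bot.grab_frame('wrist'); i=bot.camera_info('wrist'); vis=im[:,:,::-1].copy()
for n in ['frame_plate','cover_plate']:
    for r in bot.masks_of('wrist',n)[:3]:
        print(n,r['conf'],r['point'],r['mask'].sum())
        if r['conf']<.5: continue
        m=filled(r['mask']); g=(.538,.36,-.09) if r['point'][0]>210 else (.53,.25,-.09)
        p,f=fit(i,m,tplate,g,[.02,.02,.05]); print(np.round(p,4),f)
        q,f=fit(i,m,lambda p:tplate(p,p[3]),[*p,.082],[.02,.02,.05,.01]); print(np.round(q,4),f)
        for t in proj(i,tplate(p)): cv2.circle(vis,tuple(int(v) for v in np.round(t)),2,(0,0,255),-1)
cv2.imwrite('pics/d.png',vis)
E
```

```text
frame_plate 0.57 [294.1, 184.8] 7791
[ 0.5333  0.3612 -0.085 ] 0.016343775649041214
[ 0.5333  0.3612 -0.0842  0.082 ] 0.016459251101321626
frame_plate 0.57 [233.2, 10.4] 1703
[ 0.538  0.36  -0.09 ] 1.0
[ 0.538  0.36  -0.09   0.082] 1.0
frame_plate 0.42 [34.1, 175.5] 9678
cover_plate 0.91 [143.0, 180.0] 10785
[ 0.5233  0.2474 -0.0834] 0.041656974900086685
[ 0.524   0.2461 -0.0832  0.0786] 0.03457972009959642
cover_plate 0.63 [260.5, 322.1] 3264
[ 0.7206  0.3327 -0.1018] 0.36811963092586697
[ 0.7609  0.3342 -0.032   0.0177] 0.27695117089543597
```

View pics/d.png

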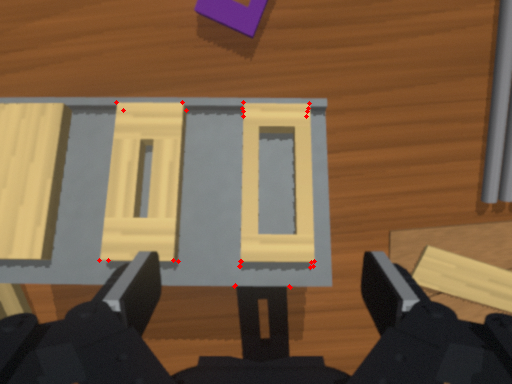

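Request:
drive_tool(
  series=[
    [100, 0, 0.009, -0.01, 0],
    [100, 0, 0.009, -0.03, 0],
    [100, 0, 0, -0.04, 0],
    [100, 0, 0, -0.03, 0],
    [100, 0, 0, -0.02, 0],
    [100, 0, 0, 0, 0],
  ],
)

```text
clock: 2.55
position: [0.5204, 0.3779, 0.0957]
tool_rot: [3.134, -0.003, 3.076]
force: [-0.1, -0.1, 0.1]
grip_width: 0.0851
```

Request:
drive_tool(
  series=[
    [100, 0, 0, 0, 0],
  ],
)

```text
clock: 2.65
position: [0.5196, 0.379, 0.0956]
tool_rot: [3.134, -0.004, 3.078]
force: [0.9, -0.3, 0.3]
grip_width: 0.0856
```

Request:
drive_tool(
  series=[
    [100, 0, 0, 0, 0],
  ],
)

```text
clock: 2.75
position: [0.5194, 0.3799, 0.0963]
tool_rot: [3.133, -0.003, 3.079]
force: [1.0, -0.7, -0.0]
grip_width: 0.0852
```

Request:
drive_tool(
  series=[
    [100, 0.007, -0.009, 0, -0.011],
    [100, 0.006, -0.009, 0, -0.011],
    [100, 0, 0, 0, 0],
  ],
)

```text
clock: 3.05
position: [0.5347, 0.3612, 0.0993]
tool_rot: [3.131, -0.0, 3.055]
force: [0.3, 0.4, -0.1]
grip_width: 0.0858
```

Request:
drive_tool(
  series=[
    [100, 0, 0, -0.012, 0],
    [100, 0, 0, -0.009, 0],
    [100, 0, 0, 0, 0],
  ],
)

```text
clock: 3.35
position: [0.5353, 0.3606, 0.0771]
tool_rot: [3.13, 0.001, 3.053]
force: [-0.2, 0.0, 1.0]
grip_width: 0.0853
```

Request:
drive_tool(
  series=[
    [60, 0, 0, -0.001, 0],
    [40, 0, 0, 0, 0],
    [40, 0, 0, 0, 0],
    [40, 0, 0, 0, 0],
    [40, 0, 0, 0, 0],
  ],
  newtons=30,
)

```text
clock: 3.85
position: [0.5347, 0.3612, 0.0756]
tool_rot: [3.13, -0.0, 3.055]
force: [0.5, 0.7, -1.1]
grip_width: 0.0595
```

Request:
drive_tool(
  series=[
    [40, 0, 0, 0.01, 0],
    [40, 0, 0, 0.02, 0],
    [40, 0, 0, 0.03, 0],
    [40, 0, 0, 0.03, 0],
    [40, 0, 0, 0.03, 0],
    [40, 0, 0, 0.02, 0],
    [40, 0, 0, 0, 0],
  ],
)

```text
clock: 4.55
position: [0.5339, 0.361, 0.2253]
tool_rot: [3.129, 0.001, 3.055]
force: [0.3, -0.1, -1.2]
grip_width: 0.0592
```

Run:
```python
from h import *
s=bot.observe(); print(s['clock'],s['position'],s['tool_rot'])
save('e_wrist','wrist')
```

```text
4.55 [0.53387504 0.36095151 0.22533184] [3.12919323e+00 6.67950404e-04 3.05480385e+00]
```

View pics/e_wrist.png

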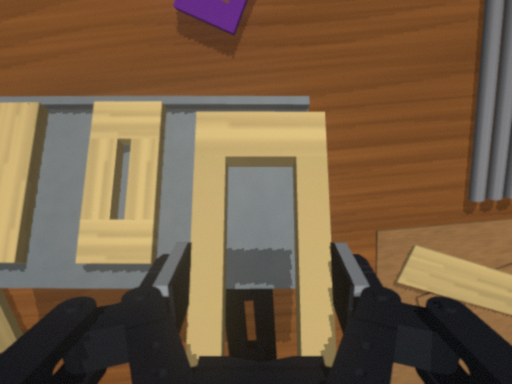

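Request:
drive_tool(
  series=[
    [40, -0.01, -0.02, 0.01, 0],
    [40, -0.01, -0.04, 0.01, 0],
    [40, -0.01, -0.045, 0.01, 0],
    [40, -0.01, -0.045, 0.01, 0],
    [40, 0, -0.045, 0, 0],
    [40, 0, -0.045, 0, 0],
    [40, 0, -0.045, 0, 0],
    [40, 0, -0.04, 0, 0],
    [40, 0, -0.04, 0, 0],
    [40, 0, -0.03, 0, 0],
    [40, 0, -0.01, 0, 0],
    [40, 0, 0, 0, 0],
  ],
)

```text
clock: 5.8
position: [0.4827, -0.0595, 0.2575]
tool_rot: [3.134, -0.011, 3.057]
force: [-0.4, 0.6, 0.1]
grip_width: 0.0593
```

Run:
```python
from h import *
s=bot.observe(); print(s['clock'],s['position'],s['tool_rot'])
save('f_wrist','wrist')
s=bot.observe(); print(s['clock'],s['position'],s['tool_rot'],s['qd'])
```

```text
5.8 [ 0.48266201 -0.05951177  0.25745084] [ 3.13395777 -0.0110119   3.05698323]
5.85 [ 0.48271431 -0.05866805  0.257417  ] [ 3.13379682 -0.01109559  3.05785457] [-0.02742459 -0.00142121 -0.01755536 -0.00351316 -0.00038709  0.00266113
 -0.01439945]
```

View pics/f_wrist.png

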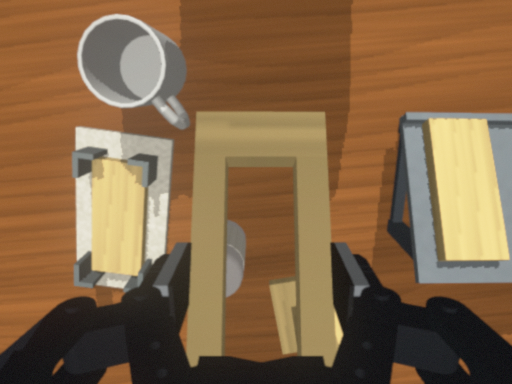

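Run:
```python
from h import *
im=bot.grab_frame('wrist'); i=bot.camera_info('wrist'); vis=im[:,:,::-1].copy()
B=bot.masks_of('wrist','base_plate'); J=bot.masks_of('wrist','jig'); 
for r in B+J: print(r['conf'],np.round(r['point']),r['mask'].sum())
b=[r for r in B if r['point'][0]<180]; 
if b:
    p,f=fit(i,filled(b[0]['mask']),lambda p:flat(p,.14,.06,.01,.026),[.54,-.23,-.22],[.01,.01,.05]); print('base',np.round(p,4),f)
    for t in proj(i,flat(p,.14,.06,.026,.026)): cv2.circle(vis,tuple(int(v) for v in np.round(t)),1,(0,0,255),-1)
j=[r for r in J if r['point'][0]<180]
if j:
    m=filled(j[0]['mask']|(b[0]['mask'] if b else False))
    p,f=fit(i,m,jigpts,[.54,-.23,-.22],[.01,.01,.05]); print('jig',np.round(p,4),f)
    for P in (flat(p,.2,.11,.01,.01),flat(p,.16,.08,.046,.046)):
      for t in proj(i,P): cv2.circle(vis,tuple(int(v) for v in np.round(t)),1,(255,0,255),-1)
    c,_=cv2.findContours(m,0,1); cv2.drawContours(vis,c,-1,(0,255,0),1)
cv2.imwrite('pics/g.png',cv2.resize(vis[90:310,40:260],None,fx=2.7,fy=2.7,interpolation=2)); print(bot.observe()['clock'])
```

```text
0.94 [120. 216.] 6068
0.69 [137. 184.] 8217
base [ 0.5389 -0.229  -0.228 ] 0.06677072493929936
jig [ 0.539  -0.2306 -0.2213] 0.08327562396983723
6.0
```

View pics/g.png

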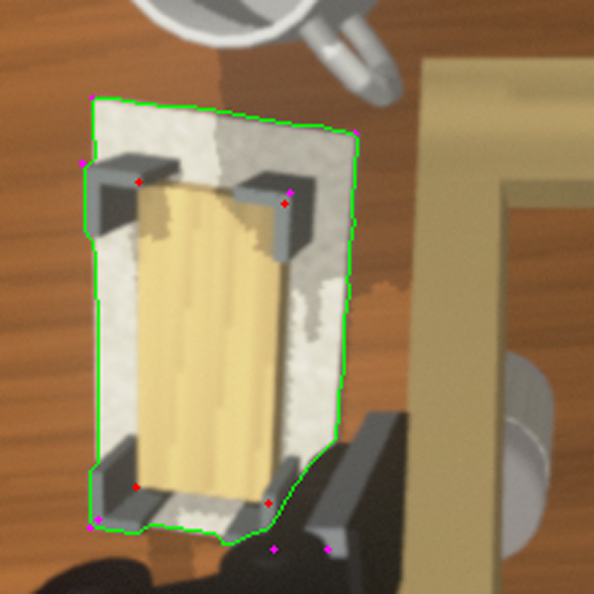

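Run:
```python
from h import *
im=cv2.imread('pics/f_wrist.png'); cv2.imwrite('pics/g2.png',cv2.resize(im[95:185,180:340],None,fx=5,fy=5,interpolation=2))
```

```text
(no output)
```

View pics/g2.png

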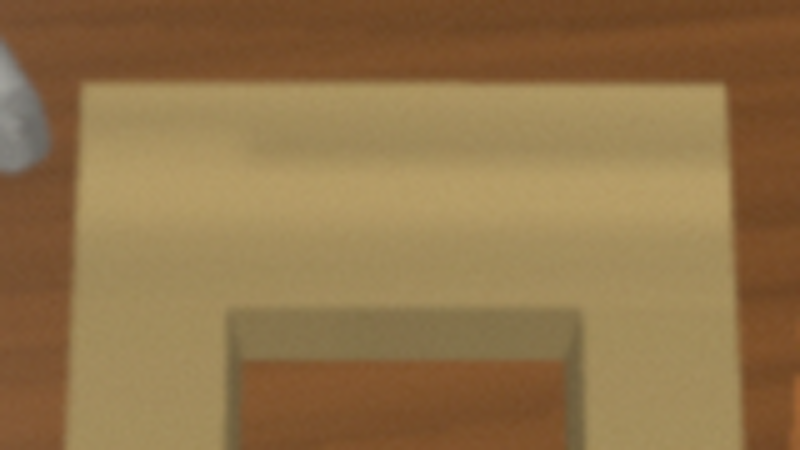

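```bash
cat >> h.py <<'E'
from scipy.spatial.transform import Rotation as R
def held(obj,uv,info,s):
    """fit held plate centre (tool frame, x dir = toward robot) & tilt; obj pts in plate frame with origin at body centre"""
    T=np.eye(4); T[:3,:3]=R.from_euler('xyz',s['tool_rot']).as_matrix(); T[:3,3]=s['position']
    def world(p): # level frame: x' = away from robot = -tool x ; y'; z' = up
        L=np.asarray(obj)@R.from_euler('xyz',[0,-p[3],p[4]]).as_matrix().T+p[:3]
        t=L*[-1,1,-1]   # to tool frame (x flips, z flips)
        return t@T[:3,:3].T+T[:3,3]
    r=least_squares(lambda p:(proj(info,world(p))-uv).ravel(),[0,0,0,.5,0]); return r.x,np.abs(r.fun).max()
E
python3 - <<'E'
from h import *
s=bot.observe(); i=bot.camera_info('wrist')
obj=np.array([[-70,30,8],[-70,-30,8],[-48,16,8],[-48,-16,8],[-48,16,-8],[-48,-16,-8]])/1000
uv=[(196,111.6),(325.2,111.6),(225.2,156.8),(296.2,156.8),(228.6,166.8),(293.2,166.8)]
# image left = world -y
o=obj*[1,-1,1]
p,e=held(o,uv,i,s); print(np.round(p,4),np.degrees(p[3]),e)
E
```

```text
[ 1.400e-03 -1.000e-04  5.600e-03  5.067e-01  9.000e-04] 29.033584775992583 0.16172297702178184
```

Request:
drive_tool(
  series=[
    [40, 0.01, -0.03, 0, -0.03],
    [40, 0.012, -0.035, 0, -0.03],
    [40, 0.012, -0.035, 0, -0.03],
    [40, 0.012, -0.035, -0.01, -0.03],
    [40, 0.011, -0.03, -0.02, -0.017],
    [40, 0, 0, -0.02, 0],
    [40, 0, 0, -0.02, 0],
    [40, 0, 0, 0, 0],
  ],
)

```text
clock: 6.8
position: [0.5457, -0.2167, 0.1849]
tool_rot: [3.13, -0.009, 2.937]
force: [0.5, 0.7, 0.5]
grip_width: 0.059
```

Request:
drive_tool(
  series=[
    [40, -0.003, -0.007, -0.02, -0.008],
    [40, -0.003, -0.006, -0.03, -0.008],
    [40, 0, 0, -0.03, 0],
    [40, 0, 0, -0.01, 0],
    [40, 0, 0, 0, 0],
  ],
)

```text
clock: 7.3
position: [0.5438, -0.2248, 0.0968]
tool_rot: [3.128, -0.004, 2.928]
force: [0.6, -0.6, 0.6]
grip_width: 0.059
```

Request:
drive_tool(
  series=[
    [40, -0.004, -0.005, 0, -0.006],
    [40, 0, 0, 0, 0],
    [40, 0, 0, -0.015, 0],
    [40, 0, 0, 0, 0],
  ],
)

```text
clock: 7.7
position: [0.542, -0.2299, 0.0855]
tool_rot: [3.128, 0.002, 2.923]
force: [-0.4, 0.1, -1.5]
grip_width: 0.0591
```

Run:
```python
from h import *
s=bot.observe(); print(s['clock'],s['position'],s['tool_rot'])
a=save('h_wrist','wrist'); b=save('h_top','top')
b=cv2.resize(b[120:250,260:400],None,fx=3,fy=3,interpolation=2)[:384]
cv2.imwrite('pics/h.png',np.hstack([a[:,150:512],b[:384]])[:,:,::-1] if b.shape[0]>=384 else a[:,:,::-1])
```

```text
7.7 [ 0.54198058 -0.2299209   0.08548681] [3.12837964e+00 1.56564663e-03 2.92304507e+00]
```

View pics/h.png

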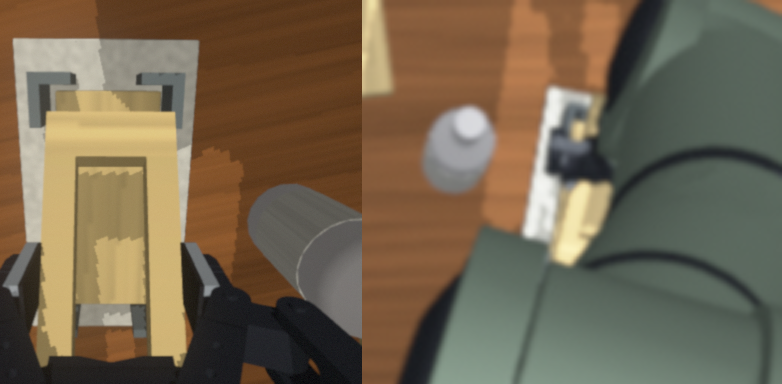

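View pics/h_wrist.png

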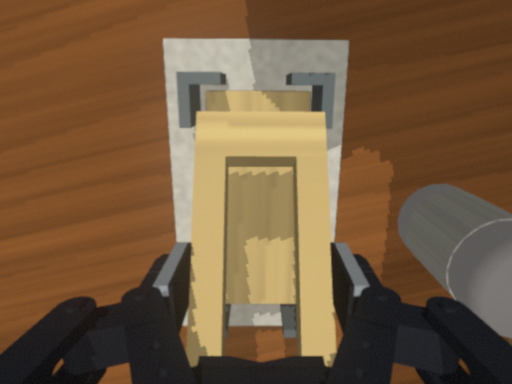

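```bash
cat >> h.py <<'E'
def jigfit(uv,pts,info):
    pts=np.array(pts)
    f=lambda p:(proj(info,pts@rz(p[2]).T+[p[0],p[1],0])-uv).ravel()
    r=least_squares(f,[.54,-.23,-.22]); return r.x,np.round(r.fun,1)
E
python3 - <<'E'
from h import *
im=cv2.imread('pics/h_wrist.png'); cv2.imwrite('pics/h2.png',cv2.resize(im[25:145,155:355],None,fx=4,fy=4,interpolation=2))
E
```

```text
(no output)
```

View pics/h2.png

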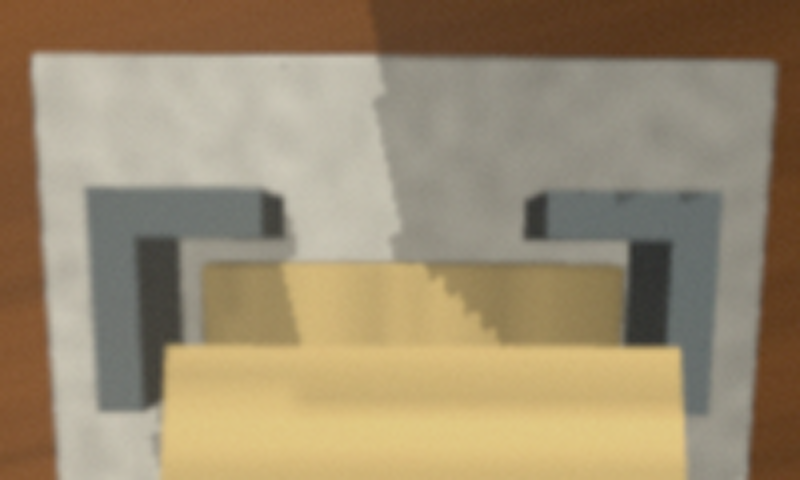

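Run:
```python
from h import *
s=bot.observe(); i=bot.camera_info('wrist')
# image left = -y side when facing; jig x=-0.1 end is near robot (top of image)
uv=[(163,38.75),(349.2,40.5),(176.5,72),(335.2,73),(189,84.75),(322.75,85)]
pts=np.array([[-100,-55,10],[-100,55,10],[-80,-40,46],[-80,40,46],[-74,-34,46],[-74,34,46]])/1e3
print('jig',*jigfit(uv,pts,i))
print('jig',*jigfit(uv[2:],pts[2:],i))
print('base',*jigfit([(206,90.75),(311,90.75)],np.array([[-70,-30,26],[-70,30,26]])/1e3,i))
print(s['position'],s['tool_rot'],s['clock'])
```

```text
jig [ 0.5406962  -0.23231678 -0.22480387] [-0.5 -0.1  0.1 -0.4  0.   0.1  0.1  0.1  0.1 -0.2  0.1  0.4]
jig [ 0.54066447 -0.23221477 -0.22298128] [-0.1  0.1  0.  -0.1 -0.  -0.2  0.   0.1]
base [ 0.54021155 -0.23034433 -0.218991  ] [-0.5  0.   0.5  0. ]
[ 0.542674   -0.2302866   0.08673014] [3.12859627e+00 3.07122602e-03 2.92285780e+00] 7.8
```

Request:
drive_tool(
  series=[
    [40, -0.003, -0.002, -0.006, -0.005],
    [40, 0, 0, -0.008, 0],
    [40, 0, 0, -0.006, 0],
    [40, 0, 0, 0, 0],
  ],
  newtons=20,
)

```text
clock: 8.2
position: [0.5394, -0.2325, 0.0653]
tool_rot: [3.129, 0.003, 2.917]
force: [0.1, -0.2, -0.2]
grip_width: 0.0592
```

Request:
drive_tool(
  series=[
    [40, 0, 0, -0.005, 0],
    [40, 0, 0, -0.005, 0],
    [40, 0, 0, 0, 0],
  ],
)

```text
clock: 8.5
position: [0.5413, -0.233, 0.0554]
tool_rot: [3.129, 0.007, 2.917]
force: [-1.0, 0.1, 1.9]
grip_width: 0.0591
```

Request:
drive_tool(
  series=[
    [40, -0.001, 0, -0.005, 0],
    [40, -0.001, 0, -0.005, 0],
    [40, 0, 0, 0, 0],
  ],
)

```text
clock: 8.8
position: [0.5416, -0.2336, 0.0463]
tool_rot: [3.129, 0.012, 2.918]
force: [-2.0, 0.9, 1.6]
grip_width: 0.0588
```

Run:
```python
from h import *
s=bot.observe(); print(s['clock'],s['position'],s['tool_rot'],s['force'])
a=save('i_wrist','wrist')
```

```text
8.8 [ 0.54158535 -0.23355976  0.04629859] [3.12931556 0.01191707 2.91773036] [-1.95855773  0.90747791  1.64210261]
```

View pics/i_wrist.png

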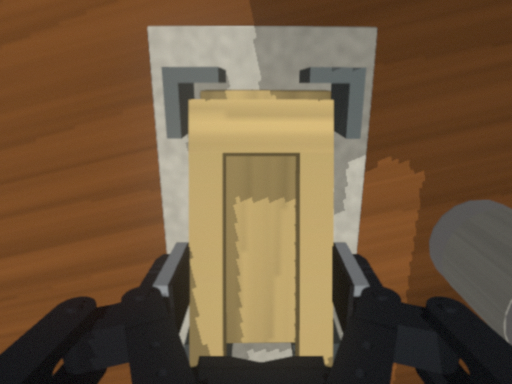

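Request:
drive_tool(
  series=[
    [40, -0.002, 0.001, -0.005, 0],
    [40, -0.002, 0, -0.005, 0],
    [40, 0, 0, -0.003, 0],
  ],
)

```text
clock: 9.15
position: [0.5396, -0.2331, 0.0348]
tool_rot: [3.13, 0.017, 2.918]
force: [1.3, -0.9, 4.6]
grip_width: 0.059
```

Request:
drive_tool(
  series=[
    [40, 0, 0, -0.003, 0],
    [40, 0, 0, 0, 0],
  ],
)

```text
clock: 9.35
position: [0.5401, -0.2331, 0.0318]
tool_rot: [3.13, 0.017, 2.918]
force: [-1.0, -0.2, 3.5]
grip_width: 0.0592
```

Request:
drive_tool(
  series=[
    [40, 0, 0, -0.002, 0],
    [40, 0, 0, 0, 0],
  ],
)

```text
clock: 9.55
position: [0.5404, -0.2332, 0.03]
tool_rot: [3.13, 0.018, 2.918]
force: [1.6, -0.5, 3.5]
grip_width: 0.0593
```

Request:
drive_tool(
  series=[
    [40, 0, 0, -0.002, 0],
    [40, 0, 0, 0, 0],
  ],
)

```text
clock: 9.75
position: [0.5405, -0.2332, 0.028]
tool_rot: [3.13, 0.018, 2.918]
force: [1.6, -0.3, 3.8]
grip_width: 0.0591
```

Run:
```python
from h import *
s=bot.observe(); print(s['clock'],s['position'],s['tool_rot'],s['force'])
a=save('j_wrist','wrist')
```

```text
9.75 [ 0.54045002 -0.23322747  0.02802709] [3.12988119 0.01796856 2.91803677] [ 1.56629801 -0.30917532  3.812093  ]
```

View pics/j_wrist.png

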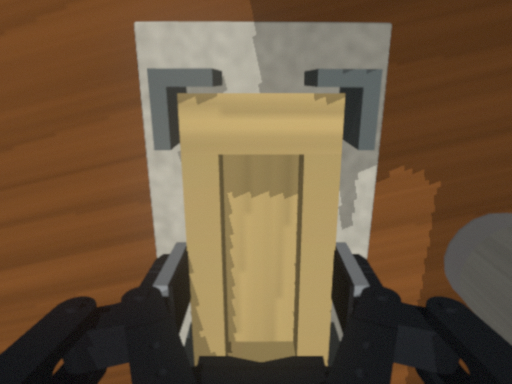

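Request:
drive_tool(
  series=[
    [40, 0, 0, -0.002, 0],
    [40, 0, 0, 0, 0],
  ],
)

```text
clock: 10.0
position: [0.5405, -0.2332, 0.0261]
tool_rot: [3.13, 0.018, 2.918]
force: [1.1, -0.8, 4.1]
grip_width: 0.0592
```

Request:
drive_tool(
  series=[
    [40, 0, 0, -0.002, 0],
    [40, 0, 0, 0, 0],
  ],
)

```text
clock: 10.2
position: [0.5409, -0.2333, 0.0247]
tool_rot: [3.13, 0.019, 2.918]
force: [1.1, 0.1, 1.5]
grip_width: 0.0592
```

Run:
```python
from h import *
s=bot.observe(); print(s['clock'],s['position'],s['tool_rot'],s['force'])
a=save('k_wrist','wrist')
cv2.imwrite('pics/k2.png',cv2.resize(a[60:180,150:360],None,fx=3.8,fy=3.8,interpolation=2)[:,:,::-1])
```

```text
10.2 [ 0.54091288 -0.23327955  0.0247329 ] [3.12970918 0.01903786 2.91795176] [1.12925098 0.11974714 1.49267531]
```

View pics/k2.png

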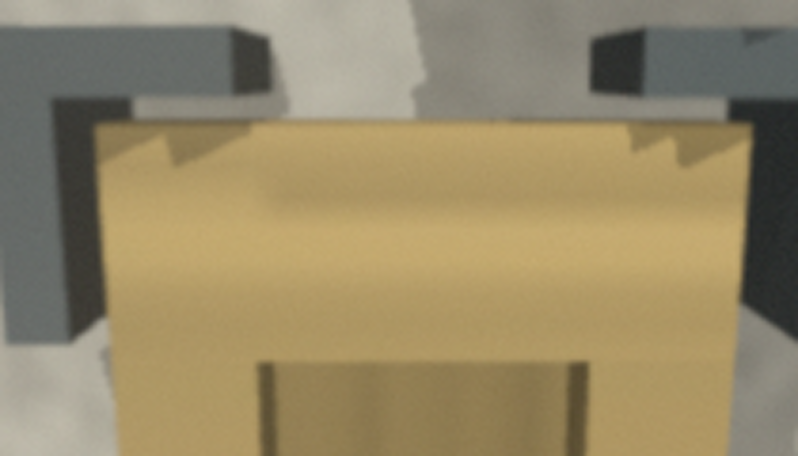

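Run:
```python
from h import *
s=bot.observe(); i=bot.camera_info('wrist')
o=np.array([[-70,-30,8],[-70,30,8],[-48,-16,8],[-48,16,8]])/1000
uv=[(175,92.1),(347.9,92.1),(218.4,155.3),(304.7,155.3)]
p,e=held(o,uv,i,s); print(np.round(p,4),np.degrees(p[3]),e)
```

```text
[-0.0028  0.0001  0.0097 -0.0083  0.0003] -0.4736668408035322 0.7414094336591575
```

Request:
drive_tool(
  series=[
    [80, 0, 0, 0, 0],
    [90, 0, 0, 0, 0],
    [90, 0, 0, 0, 0],
    [90, 0, 0, 0.02, 0],
    [90, 0, 0, 0.03, 0],
    [60, 0, 0, 0.02, 0],
    [38, 0, 0, 0.01, 0],
    [38, 0, 0, 0, 0],
    [38, 0, 0, 0, 0],
  ],
)

```text
clock: 11.15
position: [0.5376, -0.2322, 0.104]
tool_rot: [3.129, 0.012, 2.918]
force: [-0.0, 0.5, -0.9]
grip_width: 0.0325
```

Run:
```python
from h import *
s=bot.observe(); print(s['clock'],s['position'],s['tool_rot'],s['force'])
a=save('l_wrist','wrist')
```

```text
11.15 [ 0.53759446 -0.232232    0.10402419] [3.12907316 0.01177648 2.91772095] [-0.02407323  0.53639039 -0.88222321]
```

View pics/l_wrist.png

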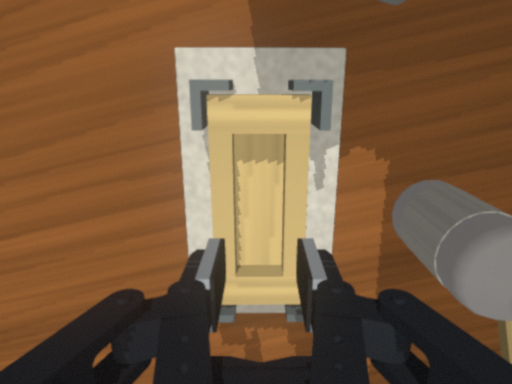

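Request:
drive_tool(
  series=[
    [42, 0.001, 0, -0.02, 0],
    [42, 0.001, 0, -0.02, 0],
    [42, 0, 0, -0.01, 0],
    [42, 0, 0, 0, 0],
  ],
)

```text
clock: 11.6
position: [0.5382, -0.2318, 0.0492]
tool_rot: [3.129, 0.008, 2.918]
force: [0.7, 0.2, -0.4]
grip_width: 0.036
```

Request:
drive_tool(
  series=[
    [42, 0, 0, -0.005, 0],
    [42, 0, 0, -0.003, 0],
    [42, 0, 0, 0, 0],
  ],
)

```text
clock: 11.9
position: [0.5382, -0.232, 0.0414]
tool_rot: [3.129, 0.008, 2.917]
force: [0.4, 0.7, 1.1]
grip_width: 0.0358
```

Request:
drive_tool(
  series=[
    [42, 0, 0, -0.002, 0],
  ],
)

```text
clock: 12.0
position: [0.5384, -0.2323, 0.0408]
tool_rot: [3.129, 0.009, 2.917]
force: [-13.8, 8.6, 53.2]
grip_width: 0.0362
```

Request:
drive_tool(
  series=[
    [42, 0, 0, 0, 0],
    [42, 0, 0, 0.005, 0],
    [42, 0, 0, 0.02, 0],
    [42, 0, 0, 0.03, 0],
    [70, 0, 0, 0.03, 0],
    [100, 0, 0, 0.03, 0],
    [100, 0, 0, 0.02, 0],
    [100, 0, 0, 0, 0],
  ],
)

```text
clock: 12.8
position: [0.5386, -0.2327, 0.1853]
tool_rot: [3.129, 0.013, 2.916]
force: [0.3, -0.6, -0.1]
grip_width: 0.0851
```

Run:
```python
from h import *
s=bot.observe(); print(s['clock'],s['position'],s['tool_rot'],s['force'])
a=save('m_wrist','wrist')
```

```text
12.8 [ 0.53862025 -0.23272003  0.18529148] [3.1289969  0.01276582 2.9163753 ] [ 0.3135839  -0.60173207 -0.10065489]
```

View pics/m_wrist.png

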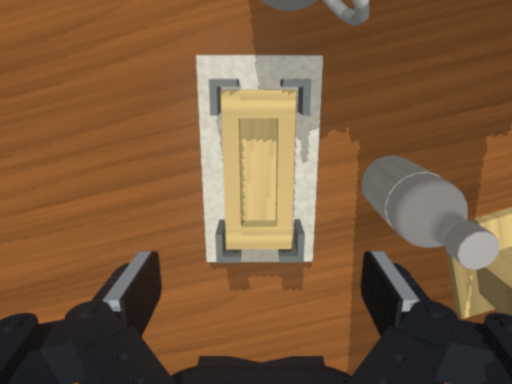

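Request:
drive_tool(
  series=[
    [100, -0.01, 0.02, 0.03, 0],
    [100, -0.01, 0.04, 0.02, 0.02],
    [100, -0.01, 0.045, 0.01, 0.02],
    [100, -0.01, 0.045, 0, 0.02],
    [100, 0, 0.045, 0, 0.02],
    [100, 0, 0.045, 0, 0.02],
    [100, 0, 0.045, 0, 0.02],
    [100, 0.01, 0.045, 0, 0.02],
    [100, 0.01, 0.045, 0, 0],
    [100, 0.005, 0.045, 0, 0],
    [100, 0, 0.03, 0, 0],
    [100, 0, 0.01, 0, 0],
  ],
)

```text
clock: 14.05
position: [0.5146, 0.2436, 0.2383]
tool_rot: [3.131, 0.003, 3.059]
force: [0.5, -0.9, -0.8]
grip_width: 0.0855
```

Request:
drive_tool(
  series=[
    [100, 0, 0, 0, 0],
  ],
)

```text
clock: 14.15
position: [0.514, 0.2447, 0.2373]
tool_rot: [3.132, 0.002, 3.061]
force: [-0.8, -0.8, -0.4]
grip_width: 0.0851
```

Run:
```python
from h import *
im=bot.grab_frame('wrist'); i=bot.camera_info('wrist'); vis=im[:,:,::-1].copy()
for r in bot.masks_of('wrist','cover_plate')[:3]:
        print(r['conf'],np.round(r['point']),r['mask'].sum())
        if r['conf']<.4 or not 100<r['point'][1]<260: continue
        m=filled(r['mask'])
        p,f=fit(i,m,tplate,(.523,.247,-.09),[.01,.01,.05]); print(np.round(p,4),f)
        for t in proj(i,tplate(p)): cv2.circle(vis,tuple(int(v) for v in np.round(t)),2,(0,0,255),-1)
cv2.imwrite('pics/n.png',vis); s=bot.observe(); print(s['clock'],s['position'],s['tool_rot'])
```

```text
0.8 [256. 194.] 9747
[ 0.5253  0.2442 -0.0914] 0.013140558705910355
0.64 [335. 326.] 3267
14.25 [0.51436607 0.24260111 0.23762124] [3.13228608e+00 2.28797407e-03 3.05838033e+00]
```

View pics/n.png

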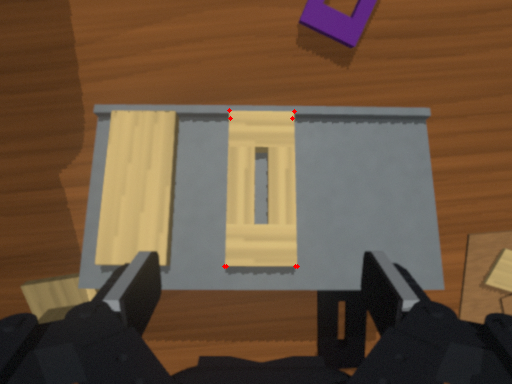

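Request:
drive_tool(
  series=[
    [100, 0.005, 0.001, -0.02, -0.004],
    [100, 0.005, 0.001, -0.04, -0.004],
    [100, 0, 0, -0.04, 0],
    [100, 0, 0, -0.02, 0],
    [100, 0, 0, 0, 0],
  ],
)

```text
clock: 14.75
position: [0.527, 0.2348, 0.1156]
tool_rot: [3.133, 0.007, 3.039]
force: [0.1, 0.0, 0.3]
grip_width: 0.0853
```

Request:
drive_tool(
  series=[
    [100, -0.001, 0.009, 0, 0.01],
    [100, 0, 0, 0, 0],
    [100, 0, 0, 0, 0],
  ],
)

```text
clock: 15.05
position: [0.5275, 0.2426, 0.1186]
tool_rot: [3.132, 0.009, 3.047]
force: [0.1, -0.4, -0.2]
grip_width: 0.0852
```

Request:
drive_tool(
  series=[
    [100, -0.002, 0.002, -0.02, 0.003],
    [100, 0, 0, -0.015, 0],
    [100, 0, 0, -0.006, 0],
    [100, 0, 0, 0, 0],
  ],
)

```text
clock: 15.45
position: [0.5274, 0.2454, 0.0797]
tool_rot: [3.129, 0.014, 3.05]
force: [0.4, 0.2, -0.1]
grip_width: 0.0856
```

Request:
drive_tool(
  series=[
    [100, -0.002, -0.001, -0.003, 0],
    [100, 0, 0, 0, 0],
  ],
)

```text
clock: 15.65
position: [0.5257, 0.2443, 0.0773]
tool_rot: [3.129, 0.015, 3.05]
force: [-0.1, 0.9, -0.9]
grip_width: 0.0853
```

Request:
drive_tool(
  series=[
    [60, 0, 0, 0, 0],
    [40, 0, 0, 0, 0],
    [40, 0, 0, 0, 0],
    [40, 0, 0, 0, 0],
    [40, 0, 0, 0, 0],
  ],
  newtons=30,
)

```text
clock: 16.15
position: [0.5263, 0.2445, 0.0785]
tool_rot: [3.128, 0.016, 3.05]
force: [-0.2, 0.1, -0.4]
grip_width: 0.0589
```

Request:
drive_tool(
  series=[
    [40, 0, 0, 0.01, 0],
    [40, 0, 0, 0.02, 0],
    [40, 0, 0, 0.03, 0],
    [40, 0, 0, 0.03, 0],
    [40, 0, 0, 0.03, 0],
    [40, 0, 0, 0.03, 0],
    [40, 0, 0, 0.02, 0],
    [40, 0, 0, 0, 0],
  ],
  newtons=40,
)

```text
clock: 16.95
position: [0.5249, 0.2435, 0.2598]
tool_rot: [3.127, 0.016, 3.049]
force: [0.5, 0.3, -1.1]
grip_width: 0.0583
```

Run:
```python
from h import *
s=bot.observe(); print(s['clock'],s['position'],s['tool_rot'])
a=save('o_wrist','wrist')
```

```text
16.95 [0.52489119 0.24352681 0.2598277 ] [3.12727274 0.01642724 3.04930796]
```

View pics/o_wrist.png

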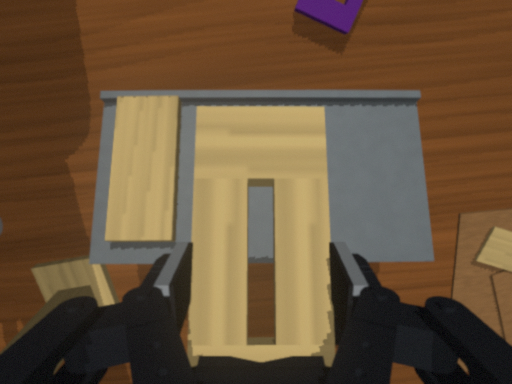

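Request:
drive_tool(
  series=[
    [40, -0.01, -0.02, 0, 0],
    [40, -0.01, -0.04, 0, -0.01],
    [40, -0.01, -0.045, 0, -0.01],
    [40, -0.005, -0.045, 0, -0.02],
    [40, 0, -0.045, 0, -0.02],
    [40, 0, -0.045, 0, -0.02],
    [40, 0, -0.045, 0, -0.02],
    [40, 0.01, -0.045, 0, -0.02],
    [40, 0.01, -0.04, 0, -0.01],
    [40, 0.01, -0.04, 0, 0],
    [40, 0.01, -0.02, 0, 0],
    [40, 0, 0, 0, 0],
  ],
)

```text
clock: 18.2
position: [0.5191, -0.2028, 0.2501]
tool_rot: [3.131, 0.003, 2.917]
force: [-0.1, -0.2, -0.2]
grip_width: 0.0583
```

Request:
drive_tool(
  series=[
    [40, 0, 0, 0, 0],
  ],
)

```text
clock: 18.3
position: [0.5184, -0.2029, 0.2492]
tool_rot: [3.131, 0.001, 2.917]
force: [-0.2, 0.3, -0.7]
grip_width: 0.059
```

Request:
drive_tool(
  series=[
    [40, 0.01, -0.015, -0.02, 0],
    [40, 0.009, -0.013, -0.04, 0],
    [40, 0, 0, -0.04, 0],
    [40, 0, 0, -0.02, 0],
    [40, 0, 0, 0, 0],
  ],
)

```text
clock: 18.8
position: [0.5371, -0.2258, 0.1246]
tool_rot: [3.129, 0.0, 2.922]
force: [-1.0, 0.0, -0.6]
grip_width: 0.0584
```

Request:
drive_tool(
  series=[
    [40, 0, 0, 0, 0],
  ],
)

```text
clock: 18.9
position: [0.537, -0.225, 0.1248]
tool_rot: [3.129, -0.0, 2.923]
force: [-1.3, -1.5, 0.2]
grip_width: 0.0586
```

Run:
```python
from h import *
s=bot.observe(); print(s['clock'],s['position'],s['tool_rot'])
im=save('p_wrist','wrist')[:,:,::-1]
cv2.imwrite('pics/p2.png',cv2.resize(im[35:185,160:360],None,fx=4,fy=4,interpolation=2))
s=bot.observe(); print(s['clock'],s['position'],s['tool_rot'])
```

```text
18.9 [ 0.53697638 -0.22497072  0.12484735] [ 3.12869485e+00 -2.75350446e-04  2.92316444e+00]
18.95 [ 0.5371059  -0.22491877  0.1250915 ] [3.12861816e+00 1.47493313e-04 2.92330272e+00]
```

View pics/p2.png

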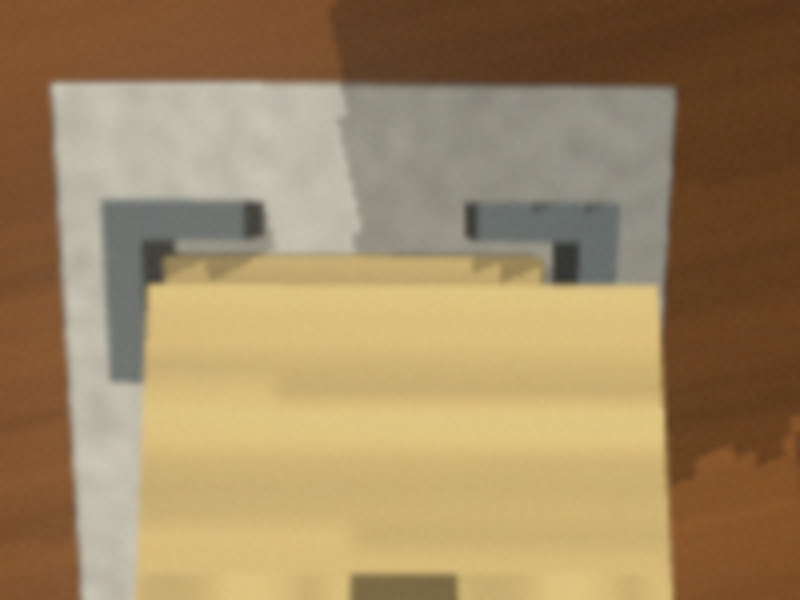

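Run:
```python
from h import *
s=bot.observe(); i=bot.camera_info('wrist')
uv=[(172.5,55.5),(329.25,57),(185.5,85),(314.5,86),(195.25,95),(305,95)]
pts=np.array([[-100,-55,10],[-100,55,10],[-80,-40,46],[-80,40,46],[-74,-34,46],[-74,34,46]])/1e3
print('jig',*jigfit(uv,pts,i))
print('frame',*jigfit([(201.25,98.75),(296.25,98.75)],np.array([[-70,-30,42],[-70,30,42]])/1e3,i))
o=np.array([[-70,-30,8],[-70,30,8],[-35,-6,8],[-35,6,8]])/1000
p,e=held(o,[(197,106.25),(325,106.25),(248,178.75),(274.25,178.75)],i,s); print('held',np.round(p,4),np.degrees(p[3]),e)
print(s['position'],s['tool_rot'])
```

```text
jig [ 0.54000766 -0.23185763 -0.22508978] [-0.2 -0.1  0.1 -0.4 -0.4 -0.1  0.6 -0.2  0.1  0.1 -0.   0.7]
frame [ 0.53808536 -0.23198541 -0.21924268] [ 0.1 -0.  -0.1 -0. ]
held [-4.000e-04  0.000e+00  2.000e-03  4.881e-01  5.000e-04] 27.963693685505874 0.28366463423139976
[ 0.5371059  -0.22491877  0.1250915 ] [3.12861816e+00 1.47493313e-04 2.92330272e+00]
```

Request:
drive_tool(
  series=[
    [40, 0.004, -0.007, -0.01, -0.006],
    [40, 0, 0, -0.012, 0],
    [40, 0, 0, -0.006, 0],
    [40, 0, 0, 0, 0],
  ],
)

```text
clock: 19.35
position: [0.5431, -0.2324, 0.0979]
tool_rot: [3.129, 0.005, 2.918]
force: [-0.8, 0.2, -0.6]
grip_width: 0.0585
```

Request:
drive_tool(
  series=[
    [40, -0.002, 0, -0.006, 0],
    [40, 0, 0, -0.006, 0],
    [40, 0, 0, 0, 0],
  ],
  newtons=25,
)

```text
clock: 19.65
position: [0.5408, -0.2324, 0.085]
tool_rot: [3.129, 0.005, 2.918]
force: [0.5, 0.5, -1.0]
grip_width: 0.0582
```

Request:
drive_tool(
  series=[
    [40, 0, 0, -0.005, 0],
    [40, 0, 0, -0.005, 0],
    [40, 0, 0, 0, 0],
  ],
)

```text
clock: 19.95
position: [0.5429, -0.2329, 0.0755]
tool_rot: [3.129, 0.01, 2.918]
force: [-1.2, -0.5, 4.0]
grip_width: 0.0583
```

Request:
drive_tool(
  series=[
    [40, -0.001, 0, -0.005, 0],
    [40, -0.001, 0, -0.005, 0],
    [40, 0, 0, 0, 0],
  ],
)

```text
clock: 20.25
position: [0.545, -0.2339, 0.0671]
tool_rot: [3.13, 0.018, 2.918]
force: [-2.4, 0.2, 3.7]
grip_width: 0.0585
```

Run:
```python
from h import *
s=bot.observe(); print(s['clock'],s['position'],s['tool_rot'])
im=save('q_wrist','wrist')
```

```text
20.25 [ 0.54495806 -0.23392101  0.06713324] [3.12970487 0.01845603 2.91804809]
```

View pics/q_wrist.png

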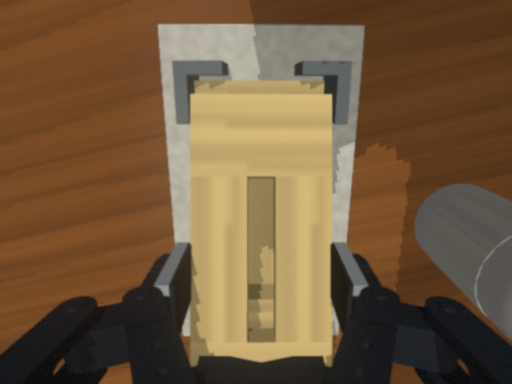

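Request:
drive_tool(
  series=[
    [40, -0.003, 0.001, -0.005, 0],
    [40, -0.002, 0.0005, -0.005, 0],
    [40, 0, 0, 0, 0],
  ],
)

```text
clock: 20.6
position: [0.5428, -0.2333, 0.0586]
tool_rot: [3.13, 0.025, 2.918]
force: [3.4, -0.0, 6.2]
grip_width: 0.0588
```

Request:
drive_tool(
  series=[
    [40, -0.001, 0, -0.003, 0],
    [40, 0, 0, 0, 0],
  ],
)

```text
clock: 20.8
position: [0.5436, -0.2336, 0.0564]
tool_rot: [3.131, 0.029, 2.918]
force: [3.0, -0.5, 5.1]
grip_width: 0.0586
```

Request:
drive_tool(
  series=[
    [40, -0.001, 0, -0.003, 0],
    [40, 0, 0, 0, 0],
  ],
)

```text
clock: 21.0
position: [0.5441, -0.2339, 0.0541]
tool_rot: [3.131, 0.032, 2.919]
force: [2.7, -0.8, 3.7]
grip_width: 0.0587
```

Request:
drive_tool(
  series=[
    [40, 0, 0, -0.003, 0],
    [40, 0, 0, 0, 0],
  ],
)

```text
clock: 21.2
position: [0.5453, -0.2342, 0.0517]
tool_rot: [3.131, 0.035, 2.919]
force: [2.4, 0.3, 4.5]
grip_width: 0.0586
```

Run:
```python
from h import *
s=bot.observe(); print(s['clock'],s['position'],s['tool_rot'])
im=save('r_wrist','wrist')
```

```text
21.2 [ 0.54529491 -0.23421392  0.05174225] [3.13093851 0.03477614 2.91857109]
```

View pics/r_wrist.png

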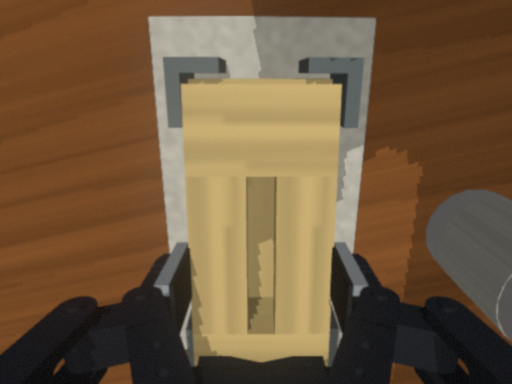

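Run:
```python
from h import *
s=bot.observe(); i=bot.camera_info('wrist')
o=np.array([[-70,-30,8],[-70,30,8],[-35,-6,8],[-35,6,8],[35,-6,8],[35,6,8]])/1000
p,e=held(o,[(182,84),(341,84),(246,177),(277,177),(248,333),(275,333)],i,s); print('held',np.round(p,4),np.degrees(p[3]),e)
p,e=held(o[:4],[(182,84),(341,84),(246,177),(277,177)],i,s); print('held',np.round(p,4),np.degrees(p[3]),e)
```

```text
held [-0.0051  0.0002  0.0049  0.0778  0.0005] 4.458779306520599 0.56326189742407
held [-5.500e-03  1.000e-04  1.320e-02  2.049e-01  1.000e-04] 11.742585982602352 0.11531282346643934
```

Request:
drive_tool(
  series=[
    [40, -0.001, 0, -0.003, 0],
    [40, 0, 0, 0, 0],
  ],
)

```text
clock: 21.45
position: [0.5452, -0.2344, 0.0495]
tool_rot: [3.131, 0.037, 2.919]
force: [1.8, -0.7, 6.4]
grip_width: 0.0587
```

Request:
drive_tool(
  series=[
    [40, -0.001, 0, -0.003, 0],
    [40, 0, 0, 0, 0],
  ],
)

```text
clock: 21.65
position: [0.5454, -0.2345, 0.0472]
tool_rot: [3.131, 0.039, 2.919]
force: [0.5, 0.3, 4.7]
grip_width: 0.0587
```

Request:
drive_tool(
  series=[
    [40, -0.001, 0, -0.003, 0],
    [40, 0, 0, 0, 0],
  ],
)

```text
clock: 21.85
position: [0.5456, -0.2347, 0.0449]
tool_rot: [3.131, 0.042, 2.919]
force: [-1.3, 0.2, 4.7]
grip_width: 0.0584
```

Run:
```python
from h import *
s=bot.observe(); print(s['clock'],s['position'],s['tool_rot'],s['force'])
im=save('s_wrist','wrist')[:,:,::-1]
cv2.imwrite('pics/s2.png',cv2.resize(im[35:365,130:390],None,fx=1.8,fy=1.8,interpolation=2))
```

```text
21.85 [ 0.54559267 -0.23474846  0.04485097] [3.13119605 0.0416595  2.91898691] [-1.34134415  0.17925064  4.74619355]
```

View pics/s2.png

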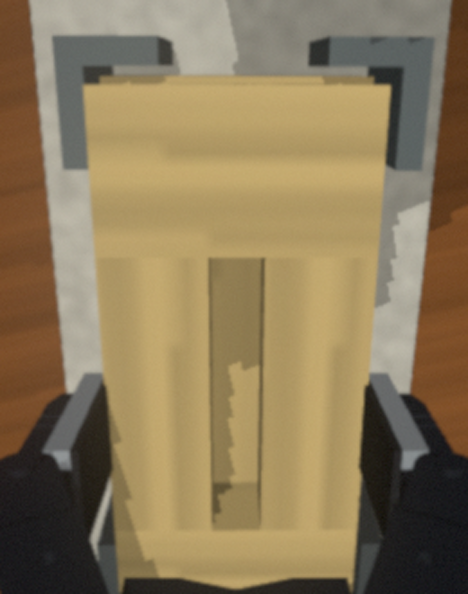

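Run:
```python
from h import *
s=bot.observe(); i=bot.camera_info('wrist')
o=np.array([[-70,-30,8],[-70,30,8],[-35,-6,8],[-35,6,8],[35,-6,8],[35,6,8]])/1000
p,e=held(o,[(176.1,82.2),(346.7,82.2),(245.6,178.3),(276.7,178.3),(247.8,328.9),(275,328.9)],i,s); print('held',np.round(p,4),np.degrees(p[3]),e)
L=p[:3]*[-1,1,-1]; print(R.from_euler('xyz',s['tool_rot']).as_matrix()@L+s['position'])
Rw=R.from_euler('xyz',s['tool_rot']).as_matrix()@np.diag([-1,1,-1])@R.from_euler('xyz',[0,-p[3],p[4]]).as_matrix()
print('world normal',Rw[:,2],'xaxis',Rw[:,0])
```

```text
held [-0.0064  0.0001  0.0062 -0.0233  0.0006] -1.3348581457057762 0.34616706903267414
[ 0.53903133 -0.23327583  0.05086402]
world normal [-0.01993075 -0.00614709  0.99978247] xaxis [ 0.97533638 -0.21998107  0.01809087]
```

Request:
drive_tool(
  series=[
    [40, -0.001, 0, -0.003, 0],
    [40, 0, 0, 0, 0],
  ],
)

```text
clock: 22.1
position: [0.5456, -0.2348, 0.043]
tool_rot: [3.131, 0.044, 2.919]
force: [-1.0, 0.5, 0.7]
grip_width: 0.0588
```

Request:
drive_tool(
  series=[
    [80, 0, 0, 0, 0],
    [90, 0, 0, 0, 0],
    [90, 0, 0, 0, 0],
    [90, 0, 0, 0.02, 0],
    [90, 0, 0, 0.03, 0],
    [60, 0, 0, 0.02, 0],
    [42, 0, 0, 0.01, 0],
    [42, 0, 0, 0, 0],
    [42, 0, 0, 0, 0],
  ],
)

```text
clock: 23.0
position: [0.543, -0.2341, 0.1229]
tool_rot: [3.131, 0.038, 2.919]
force: [-0.0, 0.1, -0.4]
grip_width: 0.0358
```

Run:
```python
from h import *
s=bot.observe(); print(s['clock'],s['position'],s['tool_rot'],s['force'])
a=save('t_wrist','wrist')
```

```text
23.0 [ 0.54300238 -0.23410195  0.12294008] [3.13069806 0.03796732 2.91890193] [-0.03036646  0.10402628 -0.42248379]
```

View pics/t_wrist.png

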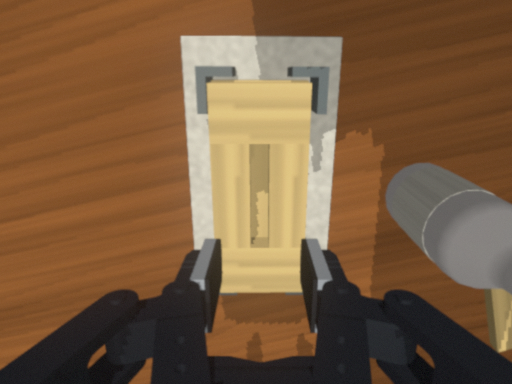

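Request:
drive_tool(
  series=[
    [42, -0.001, 0, -0.02, 0],
    [42, -0.001, 0, -0.02, 0],
    [42, 0, 0, -0.017, 0],
    [42, 0, 0, 0, 0],
  ],
)

```text
clock: 23.45
position: [0.5394, -0.2335, 0.0605]
tool_rot: [3.13, 0.034, 2.919]
force: [0.2, 0.9, 0.2]
grip_width: 0.0356
```

Request:
drive_tool(
  series=[
    [42, 0, 0, -0.003, 0],
    [42, 0, 0, 0, 0],
  ],
)

```text
clock: 23.65
position: [0.5393, -0.2337, 0.0575]
tool_rot: [3.13, 0.033, 2.919]
force: [-0.1, 1.4, 1.2]
grip_width: 0.0359
```

Request:
drive_tool(
  series=[
    [42, 0, 0, -0.0015, 0],
  ],
)

```text
clock: 23.75
position: [0.5395, -0.2339, 0.057]
tool_rot: [3.13, 0.034, 2.918]
force: [-9.9, 5.9, 34.8]
grip_width: 0.0363
```

Request:
drive_tool(
  series=[
    [42, 0, 0, -0.0015, 0],
  ],
)

```text
clock: 23.85
position: [0.5395, -0.2339, 0.057]
tool_rot: [3.13, 0.034, 2.918]
force: [-11.9, 6.8, 34.5]
grip_width: 0.036
```

Request:
drive_tool(
  series=[
    [42, 0, 0, 0.003, 0],
    [42, 0, 0, 0.01, 0],
    [42, 0, 0, 0.03, 0],
    [42, 0, 0, 0.04, 0],
    [42, 0, 0, 0.04, 0],
    [42, 0, 0, 0.04, 0],
    [42, -0.01, 0.04, 0.01, 0],
    [42, -0.02, 0.04, 0, 0],
    [42, -0.02, 0.04, 0, 0],
    [42, 0, 0.04, 0, 0],
    [42, 0, 0.03, 0, 0],
    [42, 0, 0, 0, 0],
  ],
)

```text
clock: 25.05
position: [0.4861, -0.0392, 0.2475]
tool_rot: [3.128, 0.045, 2.914]
force: [0.1, -1.1, 1.0]
grip_width: 0.0357
```

Request:
drive_tool(
  series=[
    [42, 0, 0.04, 0, 0],
    [42, 0, 0.04, 0, 0],
    [42, 0, 0.04, 0, 0],
    [42, 0, 0.03, 0, 0],
    [42, 0, 0.01, 0, 0],
    [42, 0, 0, 0, 0],
  ],
)

```text
clock: 25.65
position: [0.4861, 0.1243, 0.2524]
tool_rot: [3.126, 0.051, 2.911]
force: [0.0, -1.4, -0.4]
grip_width: 0.036
```

Run:
```python
from h import *
a=save('u_top','top'); b=save('u_scene','scene'); i=bot.camera_info('top')
cv2.imwrite('pics/u2.png',np.hstack([cv2.resize(a[130:270,260:400],(400,400)),cv2.resize(b[130:240,130:240],(400,400))])[:,:,::-1])
r=bot.masks_of('top','cover_plate')
for q in r: 
    print(q['conf'],q['point'])
    if q['point'][0]>300:
        print(fit(i,filled(q['mask']),lambda p:flat(p,.14,.06,.042,.058),[.54,-.232,-.22],[.01,.01,.05]))
print(bot.observe()['clock'],bot.observe()['position'])
```

```text
0.7 [339.6, 185.8]
(array([ 0.53972307, -0.23237816, -0.22836956]), np.float64(0.046324402797941144))
0.7 [119.7, 121.3]
25.8 [0.486229   0.1220591  0.25213402]
```

View pics/u2.png

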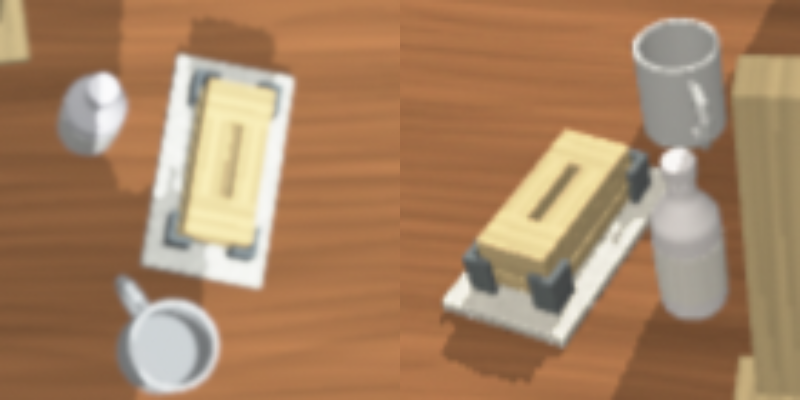

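View pics/u_scene.png

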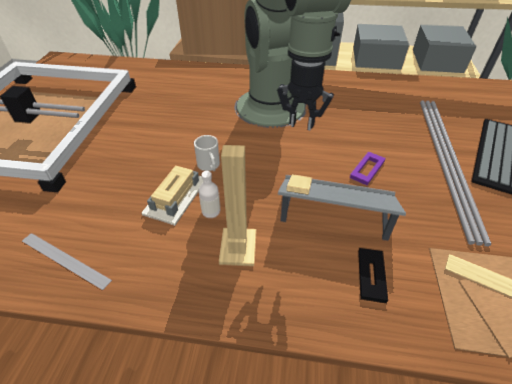

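The stack sits square between the angles. The cover's slot is at about (177,187) in the scene view. The spare is still on the rack, and the column, bottle, mug and look-alikes haven't moved. The arm is clear of everything.

```bash
python3 -c "
from workcell import bot
print(bot.job_done(), bot.observe()['clock'])"
```

```text
the job is handed in; nothing more can be done
the job is handed in; nothing more can be done
```

The case is finished and handed in at about 26 s: the frame is on the base plate and the slotted cover is on the frame. I set each plate down by touching its low end and turning it flat in the grip. I then let go and pressed it with both fingers before moving on.

- **Frame:** the press peaked at about 53 N, with the fingers meeting it at z ≈ 0.041 m (its top should be at 0.042 m). The press was brief, about 0.1 s. Afterwards the wrist picture showed it flat between the corner angles.
- **Cover:** it held about 35 N at z = 0.057 m without moving (its top should be at 0.058 m).
- **Position:** the last top-camera fit puts the cover at (0.540, -0.232), yaw -0.228. That is within about 1 mm and 0.005 rad of the jig.
- **Left alone:** in the last pictures the spare plate is on the rack. The column, bottle, mug and both look-alikes are where they stood.

Two things did not go quite to plan. The arm crept a few millimetres between moves, so I had to correct it several times. The tool also tilted slowly, to about 2.9 degrees by the end, and I had no command to correct that. One fit partway through lowering the cover gave 4.5 or 12 degrees of tilt depending on the points used. A later fit gave about 1 degree, just before I lowered it the last 2 mm and released it.

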